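# Close, pin and hold a hinged egg mould

## Task

Close the hinged steel egg mould fully, then take the long pin from the white pin block and push it down through the lined-up lugs until its collar sits on the top lug. Then squeeze the two pinned halves firmly together between the fingers, pressing on both, and finish while still holding that squeeze. Leave the short pin and everything else on the table where it is.

Things in the scene. Friction and masses are not known exactly. Their poses are not given: they have to be found in the camera images.
- mould: Foot of the upright two-part egg mould of plain steel and clear plastic: 190 x 110 x 12 mm, fixed to the table, origin under its centre. Mould axes: z up, x along the closed mould from the hinge end to the lug end, y from the seam towards the fixed half. The mould stands like a book on end: two frames, joined by an upright hinge at one end, meet in the seam plane y = 0.
- mould_hinge (a point): Point on the upright hinge axis, 150 mm above the table, level with the top of the frames; in the seam, 72 mm from the middle of the mould towards -x. Its axes are those of the mould and do not turn with the moving half.
- mould_angle (a joint): Angle of the moving half about the hinge, rad: 0 = closed on the fixed half, growing as it opens to the mould's -y side (clockwise from above), at most 1.5; starts between 0.6 and 1.2. Light friction (about 0.1 N m) keeps it where it is left; a stop ends it at 0.
- moving_edge (a point): On the moving half, turning with it: on its outer flat face (away from the seam) near the free end, 123 mm from the hinge axis along the half, 132 mm above the table (mid-height of its top rail). Pushing here closes the mould. Axes: z up, x along the half away from the hinge, -y out of the face.
- moving_half: The moving half: frame 120 mm long (12 to 132 mm from the hinge axis), 16 mm thick, from 16 to 150 mm above the table, with a half egg that bulges outward to 33 mm from the seam at heights of 30 to 110 mm, a plain flat top rail above 114 mm, and the middle lug. Closed it fills y = -16 to 0 mm. Origin on the hinge axis at table height; axes as moving_edge.
- fixed_half: The fixed half, mirror image of the moving one: fills y = 0 to +16 mm, same bulge and top rail; carries the top and bottom lugs. Origin at table height, in the seam, at the middle of the closed mould's length; mould axes.
- lug_hole (a point): Centre of the mouth of the upright pin hole in the top lug: 150 mm above the table, 144 mm along x from the hinge axis, in the seam; mould axes. Lugs are 26 x 26 mm blocks with a 12 mm through hole, mouth bevelled by 2 mm: top lug 126 to 150 mm above the table, middle lug 96 to 123, bottom lug 66 to 93. The holes line up only when the mould is closed.
- rails_mid (a point): Middle of the two top rails of the closed mould: in the seam, 72 mm along x from the hinge axis, 132 mm above the table (the rails' mid-height); mould axes. Closed, the two rails together are 32 mm thick along y: gripped here from above with fingers closing along y, both halves are squeezed together.
- long_pin_knob (a point): Centre of the round knurled knob (22 mm wide, 24 mm high) of the long steel pin, about 0.1 kg, to be gripped from above; z along the pin, up. The pin stands in one end hole of the pin block (which end varies), its top 129 mm above the table, clearly higher than the other pin. Knob centre 112 mm above the pin's tip, 24 mm above the collar's underside; pin home: 174 mm above the table.
- long_pin_seat (a point): On the long pin's axis at the underside of the collar (17 mm wide, 12 mm high, just below the knob), which comes to rest on the top lug; z along the pin, up. Below it the 10 mm shaft, 88 mm long, its last 8 mm tapered to 5 mm.
- long_pin_tip (a point): Lower tip of the long pin; z along the pin, up.
- pin_block: White plastic block 150 x 50 x 45 mm, fixed to the table, with three upright holes 11.5 mm wide and 40 mm deep in a row along its x, 50 mm apart, the middle one empty. Origin under its centre. The two pins stand loose in the end holes.
- short_pin_knob (a point): Centre of the knob of the short steel pin (48 mm shaft, otherwise like the long one), standing in the other end hole, its top 89 mm above the table: to be left alone.
- egg_shell: Bystander: brown half egg shell of chocolate, 66 mm wide, 33 mm high, beside the mould's fixed half. Origin under it.
- pot: Bystander: steel cup, 76 mm wide, 85 mm high. Origin under it.
- tub: Bystander: white lidded tub, 84 mm wide, 90 mm high. Origin under it.
- brush: Bystander: brush with a red handle, 200 mm long, lying flat. Origin under it.
- scraper: Bystander: scraper with a black handle, 250 mm long, lying flat. Origin under it.
- thermometer: Bystander: white probe thermometer, 180 mm long, lying flat beside the pin block. Origin under it.
- praline_mould: Bystander: small clear praline mould, 135 x 90 x 23 mm. Origin under it.
There are look-alikes about, which are no part of the job. Leave any blue or pink look-alike of the mould alone.

How it is judged:
By the outcome, as a careful person would: the job done as asked, in the order asked, and still so for the second after the job is handed in, while the arm keeps its last pose, push and grip.
It also fails if it takes over 61 s, if anything falls off the work surface, if the arm or the gripper's body presses on something with over 40 N, if the wrist force passes 120 N, or if a joint passes its speed limit or range.

## Robot

A 6-joint arm with a two-finger parallel gripper is mounted at the origin on the work surface. World frame = base frame: x ahead of the robot, y to its left, z up, the work surface at z = 0. Lengths are in m, angles in degrees, forces in N, time in s.
With the tool pointing down it reaches from about 0.4 to 0.825 m from the base axis. Payload 7 kg.
Tool frame: the origin (TCP) lies on the front face of the gripper's body, between the roots of the fingers; the fingertips stand 66 mm ahead of it and the grasp point (between the pads) lies 47 mm ahead of it; z points along the fingers, y is the line along which they close (so a half turn about z gives the same grasp; the last joint's range is limited). The gripper opens to 88 mm and grips with 3 to 60 N. Pads are 19 mm wide; open, the fingers measure 130 mm over their backs; the gripper's body (78 mm by 193 mm) begins 47 mm behind the grasp point.
Start: joints at [-60.728, 20.546, 0.682, 0, -70.136, -16.507], TCP at [0.149, -0.658, 0.292] pointing down, gripper open.
Joint ranges: [-176.03, 176.03], [-82.01, 121.73], [-58.28, 71.71], [-173.87, 95.51], [-174.79, -0.11], [-173.66, 173.66]. Speed limits (degrees/s): [136.94, 136.94, 172.46, 180, 180, 180].

## Interface

Orientations are given as [roll, pitch, yaw] about the fixed x, y, z axes, in that order (R = Rz(yaw) Ry(pitch) Rx(roll)).
In Python, from plant import ctrl gives the robot as it stands.
- The arm moves only by the tool send_rows, never from a script. Its argument "deltas" is a list of rows, each a list of 2 entries, a list of its own where there are three numbers: the shift along the tool's x, y, z each as a share of 800 mm, from -1 to 1, then the turn about the tool's z as a share of 90 degrees, from -1 to 1. A call has exactly 5 rows; each row is the pose to reach, as a shift and turn from the pose commanded when the call began, along the tool's axes at that moment; what a row does not reach only later rows make up. A row lasts 1/12 s, in which the tool goes at most 41.7 mm and 7.16 degrees, less where a joint would pass 70% of its speed; a pose out of reach is approached as far as the arm can. A call with a number of a shift or a turn outside -1 to 1 is refused whole. A call with a gripper value outside its range is refused whole. "gripper" is the opening, from 0 (shut) to 1 (fully open), set as the call begins (left out, the last holds). The fingers move at their own pace and stop on an object; the grip force is fixed at half the most. Time passes only in rows, so rows that repeat a pose let the fingers close, or fill a call up. It gives the time, the measured TCP pose, the force, the opening and the grip force at its end, in the units of the state.
- ctrl.get_obs(): the state, without advancing time (a new reading comes with each control period).
- ctrl.snapshot(name): name is "side" or "top" or "wrist"; returns a dict with "color" (384x512x3 uint8, red, green, blue), "vertical_fov" (degrees; the focal length in pixels is half the picture's height over the tangent of half this angle, whatever the lens; pixels are square), "cx", "cy" (the principal point, pixels), "k1" (the pictures are not rectified: a ray, as slopes to the right and down, at radius r is drawn at 1 + k1 r^2 times it, then the intrinsics apply), "rvec" (rotation vector, rad) and "tvec" (3), from world to camera coordinates, as OpenCV has them. Camera axes: x right, y down, z forward; pixel columns grow to the right and rows downward; lengths in m; the calibration is good to about 2 mm. A picture is of the moment at which its call begins. There is no depth.
- ctrl.close_job(): hands the job in; it is judged then, once.
Trained networks look in a picture, given as the dict that the camera call returned (one of the last four; its "shot" number tells which), for a name from the list of things; names that differ only in an ending like _2 or _b are one class to them, and where a whole thing is asked for, a point or a joint stands for the part that bears it (a point fixed in the world has none). Each returns a list of dicts, best first, with "conf" (0 to 1); they miss things now and then, are a little off and sometimes report something else, mostly with a low value. They report only what shows in the picture. A call takes as long as a camera call. They do not tell look-alikes from the thing itself.
- ctrl.boxes_of(picture, thing): "xy" ([column, row] as shares, 0 to 1, of the picture: columns of its width, rows of its height, amid what is visible of it).
- ctrl.cut_out(picture, thing): "pixels" (384x512 bool, what is visible of it) and "xy" ([column, row] as shares, 0 to 1, of the picture: columns of its width, rows of its height, amid what is visible of it).
The state is a dict: "clock": time; "joint_pos": joint angles; "qvel": joint speeds; "tau": joint torques, N m; "tool_pos": TCP position; "orientation": TCP orientation; "force": force on the tool from outside, world axes, zero at the start; "moment": the same for the moment, N m; "opening": finger opening in m; "gripper_force": force on a finger pad.
Only numpy, scipy, OpenCV 4.12 (cv2) and the standard library are available. Lean on these libraries where they do the work, as an engineer would, in place of code of your own. Each camera call takes 0.05 s, during which the arm holds its last target. There are 200 camera calls.

## Working session

There is one attempt and no reset: what is moved stays moved. The work goes in short steps, Python scripts to look and compute and a tool call to move; the robot and the scene stay as the last step left them, time stands still between calls to the robot, and variables do not carry over. Pictures are saved under pics/ and viewed, at most 10 in all, crops included, and the job is handed in when it is done.

Besides the shell and the picture viewer there is one more tool, called after "Call:" as name(argument=value, ...) on one line, values as JSON. send_rows: Moves the arm, as the interface text tells. Shift numbers are shares of 800 mm and turn numbers shares of 90 degrees, none past 1 either way. Its arguments: {"type":"object","properties":{"deltas":{"type":"array","items":{"type":"array"}},"gripper":{"type":"number"}},"required":["deltas"]}

```bash
mkdir -p pics; ls; cat > h.py <<'E'
import numpy as np, cv2
from plant import ctrl
def save(s,n): cv2.imwrite(f'pics/{n}.png',cv2.cvtColor(s['color'],cv2.COLOR_RGB2BGR))
def cam(s):
    f=192/np.tan(np.radians(s['vertical_fov'])/2)
    R=cv2.Rodrigues(np.array(s['rvec'],float))[0]; t=np.array(s['tvec'],float).ravel()
    return f,R,t
def proj(s,P):
    f,R,t=cam(s); c=np.atleast_2d(P)@R.T+t; a=c[:,:2]/c[:,2:]
    a=a*(1+s['k1']*(a**2).sum(1,keepdims=True)); return a*f+[s['cx'],s['cy']]
def unproj(s,uv,z):
    f,R,t=cam(s); d=(np.atleast_2d(uv).astype(float)-[s['cx'],s['cy']])/f; a=d.copy()
    for _ in range(30): a=d/(1+s['k1']*(a**2).sum(1,keepdims=True))
    r=np.c_[a,np.ones(len(a))]@R; o=-R.T@t
    return o+r*((z-o[2])/r[:,2])[:,None]
def px(xy): return np.array(xy)*[512,384]
E
python3 - <<'E'
from h import *
for n in ('top','side'):
    s=ctrl.snapshot(n); save(s,n+'0')
    print(n,s['vertical_fov'],s['k1'],s['cx'],s['cy'])
    for th,z in (('mould',.0),('moving_half',.08),('fixed_half',.08),('moving_edge',.132),('lug_hole',.15),('mould_hinge',.15),('long_pin_knob',.117),('short_pin_knob',.077),('pin_block',.045)):
        for d in ctrl.boxes_of(s,th)[:3]:
            p=px(d['xy']); print(th,round(d['conf'],2),p.round(1),unproj(s,p,z)[0].round(3))
o=ctrl.get_obs(); print(o)
E
```

```text
pics
top 49.90882014208716 -0.019922772016645343 253.0610101672276 192.11925732506023
mould 0.73 [130.5 200.7] [0.509 0.528 0.   ]
mould 0.71 [217.  282.1] [0.254 0.264 0.   ]
mould 0.66 [372.4 247.3] [ 0.341 -0.206  0.   ]
moving_half 0.72 [383.1 144.1] [ 0.639 -0.244  0.08 ]
moving_half 0.65 [278.1 170.4] [0.568 0.074 0.08 ]
moving_half 0.62 [221.7 278.1] [0.264 0.245 0.08 ]
fixed_half 0.81 [251.6 165.4] [0.586 0.151 0.08 ]
moving_edge 0.83 [277.3 170.3] [0.555 0.08  0.132]
moving_edge 0.64 [219.2 277.1] [0.267 0.247 0.132]
moving_edge 0.58 [378.5 243.2] [ 0.342 -0.185  0.132]
lug_hole 0.93 [264.3 171.2] [0.548 0.117 0.15 ]
lug_hole 0.77 [372.6 246.5] [ 0.332 -0.162  0.15 ]
lug_hole 0.59 [219.1 280. ] [0.259 0.246 0.15 ]
mould_hinge 0.85 [370.7 246.6] [ 0.332 -0.157  0.15 ]
mould_hinge 0.69 [259.8 169.3] [0.554 0.129 0.15 ]
mould_hinge 0.58 [222.3 280. ] [0.259 0.238 0.15 ]
long_pin_knob 0.58 [365.4 146.3] [ 0.622 -0.179  0.117]
long_pin_knob 0.18 [322.9 110.7] [ 0.736 -0.064  0.117]
pin_block 0.87 [357.8 165. ] [ 0.587 -0.172  0.045]
pin_block 0.33 [232.4 118.2] [0.751 0.205 0.045
[... 1083 characters left out ...]
 [ 0.571 -0.174  0.045]
{'clock': 1.0, 'joint_pos': array([-6.07283429e+01,  2.05449065e+01,  6.79650915e-01, -1.04149355e-03,
       -7.01365281e+01, -1.65071879e+01]), 'qvel': array([-0.07236703,  0.03866652, -0.02404651, -0.10607054, -0.00487366,
       -0.08189191]), 'tau': array([ 3.82360724e-06, -5.82391226e+01,  2.93300307e+01,  7.00275734e+00,
        1.22935802e-02, -2.75146101e-05]), 'tool_pos': array([ 0.14910955, -0.65827577,  0.29215682]), 'orientation': array([ 1.79998011e+02,  4.32329926e-04, -1.67235885e+02]), 'force': array([-0.15259997,  0.007606  , -0.73401152]), 'moment': array([ 0.04469556,  0.03210103, -0.01356677]), 'gripper_force': 0.0, 'opening': 0.08774609493398458}
```

```bash
python3 - <<'E'
import cv2
a=cv2.imread('pics/top0.png');b=cv2.imread('pics/side0.png')
cv2.imwrite('pics/topz.png',cv2.resize(a[80:310,180:440],None,fx=2.6,fy=2.6,interpolation=cv2.INTER_CUBIC)[:600])
cv2.imwrite('pics/sidez.png',cv2.resize(b[90:310,180:420],None,fx=2.7,fy=2.7,interpolation=cv2.INTER_CUBIC))
E
```

```text
(no output)
```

View pics/topz.png

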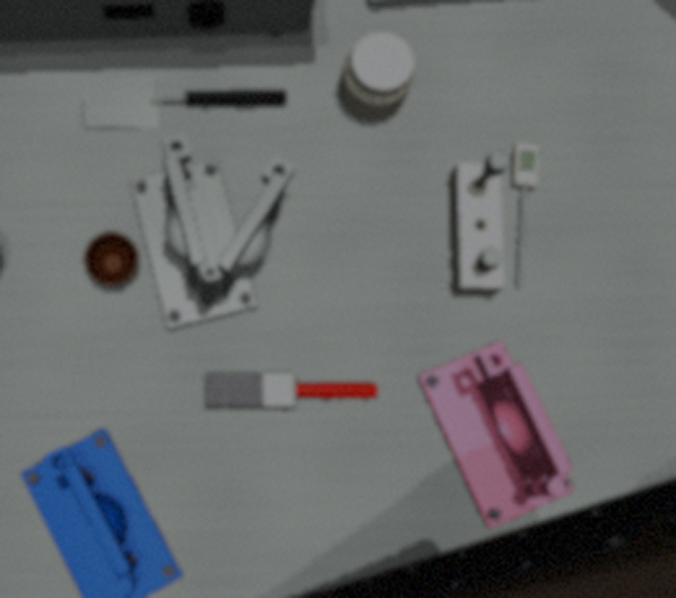

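View pics/sidez.png

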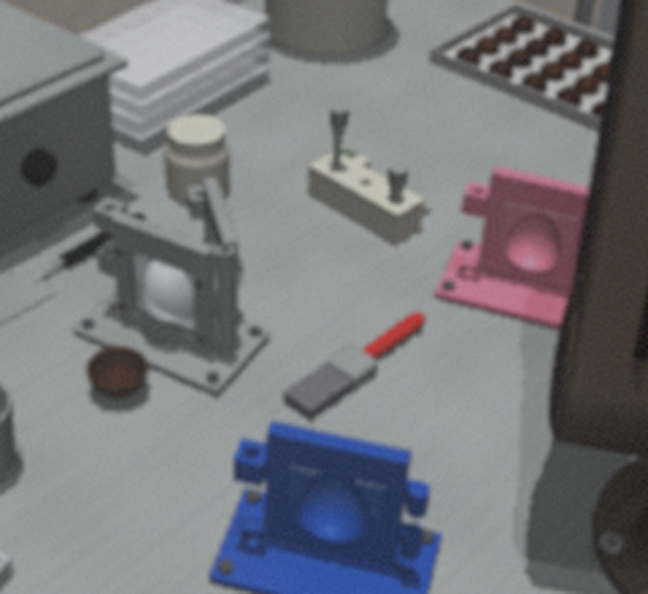

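The top view shows the steel mould, with its hinge at about (261,185), the lug of the fixed half at (248,136) and the moving half's end at (291,145). The long pin is at the far end of the block at (369,143), and the short pin is at the near end. The pink and blue moulds are the look-alikes.

```bash
python3 - <<'E'
from h import *
s=ctrl.snapshot('top'); z=lambda x,y:[180+x/2.6,80+y/2.6]
P=lambda uv,h:unproj(s,[uv],h)[0]
H=P(z(211,272),.15);L=P(z(177,146),.15);M=P(z(279,170),.15)  # hinge, top lug
print('H',H,'L',L,np.linalg.norm(L-H),'yaw',np.degrees(np.arctan2(*(L-H)[[1,0]])),'M',M,'yaw',np.degrees(np.arctan2(*(M-H)[[1,0]])),np.linalg.norm(M-H))
c=[P(z(*q),.012) for q in ((142,186),(210,169),(245,297),(175,315))]
print('foot c',np.mean(c,0),'yaw',[np.degrees(np.arctan2(*(c[a]-c[b])[[1,0]])) for a,b in((0,3),(1,2))])
K=P(z(494,160),.129);b=P(z(478,187),.045);b2=P(z(481,225),.045);S=P(z(489,255),.089)
print('pin',K,b,'mid',b2,'short',S)
f,R,t=cam(s);print('cam',-R.T@t,f)
w=ctrl.snapshot('wrist');f,R,t=cam(w);print('wr',-R.T@t,R[2],f,w['k1'])
E
```

```text
H [0.51057037 0.12701787 0.15      ] L [0.6517073  0.15842369 0.15      ] 0.14458893601023046 yaw 12.545078620374543 M [0.62084052 0.04959566 0.15      ] yaw -35.0732250025729 0.13473568306254535
foot c [0.58213969 0.14307812 0.012     ] yaw [np.float64(12.319370420407566), np.float64(12.442027867734422)]
pin [ 0.63180819 -0.18986766  0.129     ] [ 0.62769944 -0.19402181  0.045     ] mid [ 0.5813004  -0.19325748  0.045     ] short [ 0.53419382 -0.18609957  0.089     ]
cam [0.25003969 0.15996887 1.24896173] 412.60215503220195
wr [ 0.08211653 -0.67536282  0.38536196] [ 0.25082444  0.05779149 -0.96630598] 287.25938773116707 -0.002884725183267682
```

Call:
send_rows(deltas=[[[-0.188,0.1656,0],0],[[-0.188,0.1656,0],0],[[-0.188,0.1656,0],0],[[-0.188,0.1656,0],0],[[-0.188,0.1656,0],0]], gripper=0)

```text
clock: 1.52
tool_pos: [0.2675, -0.4938, 0.2923]
orientation: [-180.0, 0.0, -167.2]
force: [1.2, 0.2, 1.1]
opening: 0.0594
gripper_force: 0.0
```

Call:
send_rows(deltas=[[[-0.188,0.1656,0],0],[[-0.188,0.1656,0],0],[[-0.188,0.1656,0],0],[[-0.188,0.1656,0],0],[[-0.188,0.1656,0],0]])

```text
clock: 1.93
tool_pos: [0.385, -0.3312, 0.2926]
orientation: [-180.0, 0.1, -167.2]
force: [0.1, -0.1, -0.3]
opening: 0.0265
gripper_force: 0.0
```

Call:
send_rows(deltas=[[[-0.188,0.1656,0],0],[[-0.188,0.1656,0],0],[[-0.188,0.1656,0],0],[[-0.188,0.1656,0],0],[[-0.188,0.1656,0],0]])

```text
clock: 2.35
tool_pos: [0.5027, -0.1686, 0.2926]
orientation: [-180.0, 0.1, -167.2]
force: [1.2, -0.3, -0.3]
opening: 0.0006
gripper_force: 0.0
```

Call:
send_rows(deltas=[[[-0.1845,0.164,0],0],[[-0.1845,0.164,0],0],[[-0.1845,0.164,0],0],[[-0.1845,0.164,0],0],[[-0.1845,0.164,0],0]])

```text
clock: 2.77
tool_pos: [0.6179, -0.0076, 0.2922]
orientation: [180.0, 0.0, -167.2]
force: [0.1, -0.3, 0.9]
opening: 0.0004
gripper_force: 0.0
```

Call:
send_rows(deltas=[[[0,0,0.03],0],[[0,0,0.075],0],[[0,0,0.115],0],[[0,0,0.125],0],[[0,0,0.125],0]])

```text
clock: 3.18
tool_pos: [0.615, -0.0107, 0.1897]
orientation: [-180.0, -0.3, -167.2]
force: [-0.3, -0.4, 0.9]
opening: 0.0001
gripper_force: 0.0
```

```bash
python3 - <<'E'
from h import *
s=ctrl.snapshot('top'); save(s,'top1'); a=cv2.imread('pics/top1.png')
cv2.imwrite('pics/top1z.png',cv2.resize(a[80:220,200:400],None,fx=4,fy=4,interpolation=cv2.INTER_CUBIC))
o=ctrl.get_obs(); print(o['tool_pos'],o['orientation'],o['force'])
E
```

```text
[ 0.61636083 -0.01064725  0.19212482] [-1.79962769e+02 -9.20798845e-02 -1.67221190e+02] [1.29832298 0.27747228 1.15474997]
```

View pics/top1z.png

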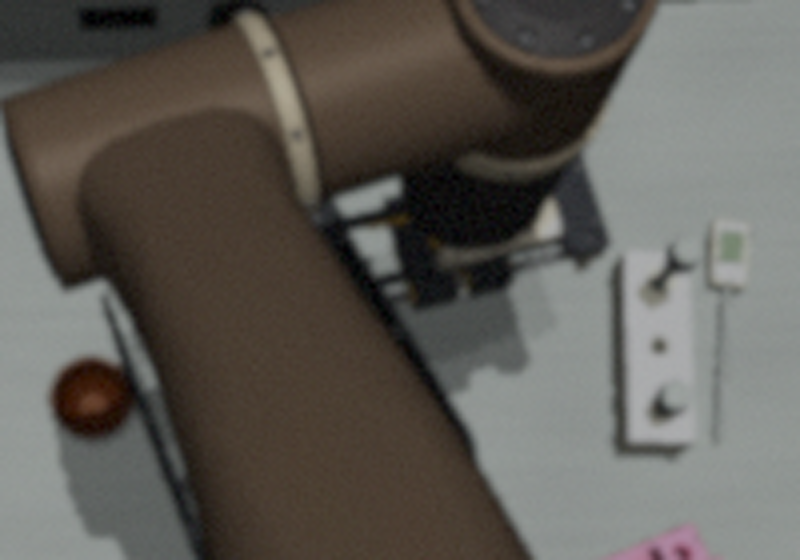

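The arm hides the mould from the top camera. The fingers are on the outer side of the moving half, so I'm starting the push.

Call:
send_rows(deltas=[[[-0.005,0.025,0],0],[[-0.01,0.05,0],0],[[-0.015,0.075,0],0],[[-0.02,0.095,0],0],[[-0.025,0.11,0],0]])

```text
clock: 3.65
tool_pos: [0.6179, 0.0808, 0.1955]
orientation: [-180.0, 0.3, -167.2]
force: [2.4, -1.7, 0.4]
opening: 0.0004
gripper_force: 0.9
```

Call:
send_rows(deltas=[[[0,0.01,0],0],[[0,0.018,0],0],[[0,0.024,0],0],[[0,0.029,0],0],[[0,0.032,0],0]])

```text
clock: 4.07
tool_pos: [0.6106, 0.1049, 0.1924]
orientation: [180.0, 0.0, -167.2]
force: [0.6, -1.3, 1.5]
opening: -0.0
gripper_force: 0.6
```

Call:
send_rows(deltas=[[[0,0.002,0],0],[[0,0.004,0],0],[[0,0.005,0],0],[[0,0.006,0],0],[[0,0.007,0],0]])

```text
clock: 4.48
tool_pos: [0.6095, 0.1101, 0.1921]
orientation: [-180.0, -0.0, -167.2]
force: [0.9, -1.1, 0.5]
opening: 0.0003
gripper_force: 0.6
```

Call:
send_rows(deltas=[[[0,0.001,0],0],[[0,0.002,0],0],[[0,0.003,0],0],[[0,0.003,0],0],[[0,0.003,0],0]])

```text
clock: 4.9
tool_pos: [0.6089, 0.1127, 0.1921]
orientation: [180.0, -0.0, -167.2]
force: [0.8, -0.6, -0.4]
opening: 0.0002
gripper_force: 0.2
```

Call:
send_rows(deltas=[[[0,0.002,0],0],[[0,0.003,0],0],[[0,0.004,0],0],[[0,0.004,0],0],[[0,0.004,0],0]])

```text
clock: 5.32
tool_pos: [0.6081, 0.1158, 0.1921]
orientation: [180.0, -0.0, -167.2]
force: [0.2, -0.3, 0.9]
opening: 0.0002
gripper_force: 0.1
```

```bash
python3 - <<'E'
from h import *
s=ctrl.snapshot('side'); save(s,'side1'); a=cv2.imread('pics/side1.png')
cv2.imwrite('pics/side1z.png',cv2.resize(a[110:260,180:330],None,fx=4,fy=4,interpolation=cv2.INTER_CUBIC))
o=ctrl.get_obs(); print(o['tool_pos'],o['orientation'],o['force'])
E
```

```text
[0.608082   0.1158451  0.19208514] [ 1.79991308e+02 -1.61143460e-02 -1.67230584e+02] [-0.29885098 -0.10507089 -0.06158821]
```

View pics/side1z.png

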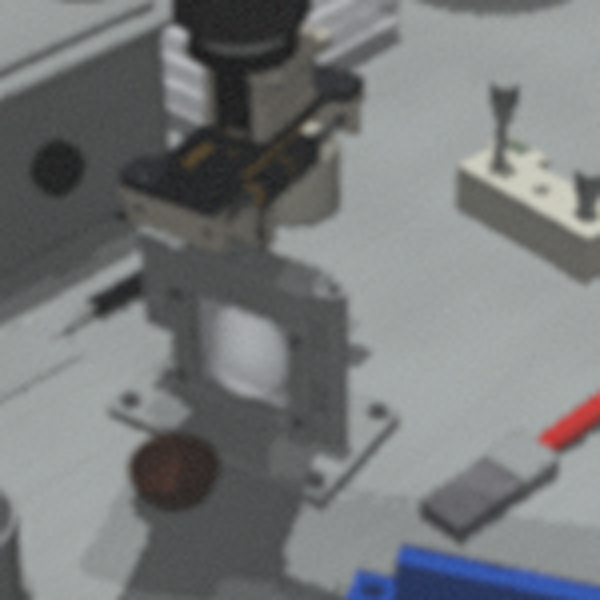

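The mould's fixed half shows at about (240,190). The moving half is hidden behind it, nearly closed, and there is no stop force yet.

Call:
send_rows(deltas=[[[0,0.002,0],0],[[0,0.003,0],0],[[0,0.004,0],0],[[0,0.005,0],0],[[0,0.005,0],0]])

```text
clock: 5.78
tool_pos: [0.6078, 0.1172, 0.1922]
orientation: [-179.8, -0.1, -167.3]
force: [6.2, -13.3, -1.9]
opening: 0.0002
gripper_force: 6.7
```

Call:
send_rows(deltas=[[[0,0.001,0],0],[[0,0.002,0],0],[[0,0.003,0],0],[[0,0.004,0],0],[[0,0.004,0],0]])

```text
clock: 6.2
tool_pos: [0.6077, 0.1177, 0.1922]
orientation: [-179.6, -0.1, -167.3]
force: [12.2, -25.8, -3.4]
opening: 0.0004
gripper_force: 13.2
```

The push reached the stop at 26 N, so the mould is closed. Next I back off, rise and look.

Call:
send_rows(deltas=[[[0,-0.02,0],0],[[0,-0.06,0],0],[[0,-0.1,0],0],[[0,-0.1,-0.05],0],[[0,-0.1,-0.1],0]])

```text
clock: 6.62
tool_pos: [0.623, 0.0426, 0.2703]
orientation: [-180.0, -0.4, -167.4]
force: [0.3, 1.1, 0.9]
opening: 0.0006
gripper_force: 0.0
```

Call:
send_rows(deltas=[[[0,-0.05,-0.03],0],[[0,-0.1,-0.04],0],[[0,-0.15,-0.05],0],[[0,-0.17,-0.05],0],[[0,-0.17,-0.05],0]], gripper=0.7)

```text
clock: 7.03
tool_pos: [0.6548, -0.0915, 0.3125]
orientation: [-180.0, 0.0, -167.4]
force: [1.0, 0.7, -0.5]
opening: 0.0281
gripper_force: 0.0
```

```bash
python3 - <<'E'
from h import *
a=[]
for n in ('top','wrist'):
    s=ctrl.snapshot(n); save(s,n+'2'); a.append(cv2.imread(f'pics/{n}2.png'))
a[0]=cv2.resize(a[0][90:218,210:380],(512,384),interpolation=cv2.INTER_CUBIC)
cv2.imwrite('pics/c2.png',cv2.resize(np.vstack(a),None,fx=.78,fy=.78))
o=ctrl.get_obs(); print(o['tool_pos'],o['orientation'],o['force'])
E
```

```text
[ 0.6541906  -0.08871822  0.31173586] [ 1.79972820e+02 -3.19473153e-02 -1.67347956e+02] [ 0.00804543 -0.15210769 -0.29742333]
```

View pics/c2.png

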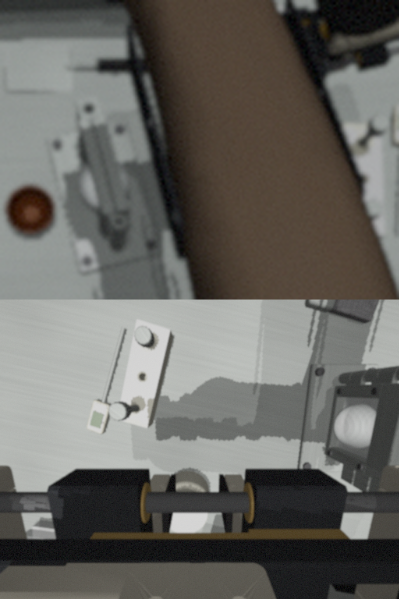

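Both views show the two halves shut together: in the top view the lug hole is at (248,136) and the hinge at (261,184). In the wrist view the long pin's knob is at about (155,143) and the short pin's at (186,49).

```bash
python3 - <<'E'
from h import *
s=ctrl.snapshot('wrist')
for th,z in (('long_pin_knob',.117),('short_pin_knob',.077),('pin_block',.045)):
  for d in ctrl.cut_out(s,th)[:3]: print(th,d['conf'],px(d['xy']),unproj(s,px(d['xy']),z)[0],d['pixels'].sum())
print('top hand',unproj(s,[[155,143]],.129))
g=cv2.cvtColor(s['color'],cv2.COLOR_RGB2BGR)[20:180,90:250]
cv2.imwrite('pics/w3.png',cv2.resize(g,None,fx=3.6,fy=3.6,interpolation=cv2.INTER_CUBIC))
E
```

```text
long_pin_knob 0.97 [154.624  140.3136] [ 0.62861442 -0.19502565  0.117     ] 686
short_pin_knob 0.91 [182.3232  46.8864] [ 0.5328571  -0.19218466  0.077     ] 548
short_pin_knob 0.48 [444.3136  10.2144] [0.44111968 0.06096194 0.077     ] 1947
short_pin_knob 0.4 [452.7104 160.0896] [0.58174034 0.12899421 0.077     ] 16543
pin_block 0.71 [184.8832  93.8112] [ 0.57706335 -0.18963084  0.045     ] 5306
pin_block 0.43 [154.9824 138.0096] [ 0.63608858 -0.21730782  0.045     ] 677
top hand [[ 0.62930851 -0.19061825  0.129     ]]
```

View pics/w3.png

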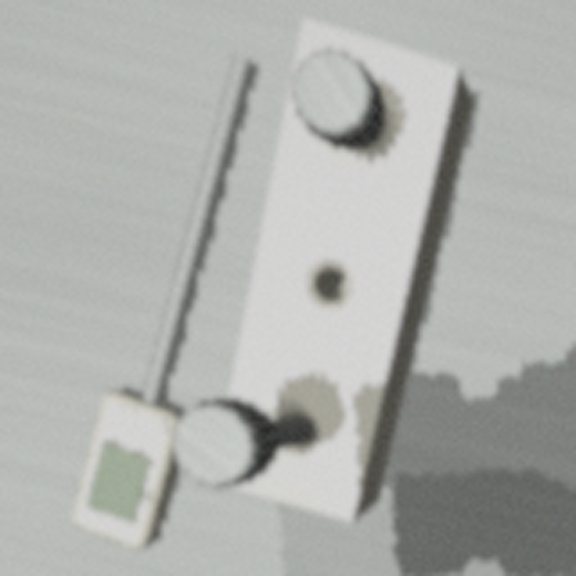

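The wrist crop shows the long pin's knob top at (150,142), the middle hole at (181,99) and the short knob at (183,47).

```bash
python3 - <<'E'
from h import *
s=ctrl.snapshot('wrist')
K=unproj(s,[[149.7,142.5]],.129)[0]; print(K, unproj(s,[[181.4,98.6]],.045), unproj(s,[[90+333/3.6,20+95/3.6]],.089))
o=ctrl.get_obs(); T=o['tool_pos']; y=np.radians(-167.35)
d=K-T; print(T,'dx,dy shares',(d[0]*np.cos(y)+d[1]*np.sin(y))/.8,(d[0]*np.sin(y)-d[1]*np.cos(y))/.8)
E
```

```text
[ 0.63042416 -0.19395678  0.129     ] [[ 0.58376416 -0.1913256   0.045     ]] [[ 0.53474735 -0.18758147  0.089     ]]
[ 0.65426796 -0.08684051  0.31211481] dx,dy shares 0.058403661437262895 -0.12411808100634775
```

Call:
send_rows(deltas=[[[0.02,-0.04,0],0],[[0.04,-0.085,0.03],0],[[0.0577,-0.1225,0.05],0],[[0.0577,-0.1225,0.07],0],[[0.0577,-0.1225,0.07],0]])

```text
clock: 7.8
tool_pos: [0.6289, -0.1943, 0.2524]
orientation: [179.9, -0.3, -167.4]
force: [-0.5, 0.8, -0.2]
opening: 0.0612
gripper_force: 0.0
```

Call:
send_rows(deltas=[[[0,0,0.03],0],[[0,0,0.06],0],[[0,0,0.09],0],[[0,0,0.115],0],[[0,0,0.115],0]])

```text
clock: 8.22
tool_pos: [0.6296, -0.1918, 0.1607]
orientation: [179.9, -0.3, -167.2]
force: [-0.7, 0.3, -0.6]
opening: 0.0611
gripper_force: 0.0
```

Call:
send_rows(deltas=[[[0,0,0],0],[[0,0,0],0],[[0,0,0],0],[[0,0,0],0],[[0,0,0],0]], gripper=0)

```text
clock: 8.63
tool_pos: [0.6315, -0.1936, 0.1655]
orientation: [-180.0, 0.1, -167.2]
force: [0.3, 0.2, -0.5]
opening: 0.0334
gripper_force: 0.0
```

Call:
send_rows(deltas=[[[0,0,0],0],[[0,0,0],0],[[0,0,0],0],[[0,0,0],0],[[0,0,0],0]])

```text
clock: 9.05
tool_pos: [0.6313, -0.1939, 0.1646]
orientation: [-180.0, 0.0, -167.2]
force: [0.7, -0.9, 3.1]
opening: 0.0204
gripper_force: 30.0
```

The long pin is gripped at 30 N. Next I lift it and carry it to the mould, stopping short of the lug.

Call:
send_rows(deltas=[[[0,0,-0.03],0],[[0,0,-0.07],0],[[0,0,-0.115],0],[[0,0,-0.16],0],[[0,0,-0.213],0]])

```text
clock: 9.47
tool_pos: [0.63, -0.1934, 0.3337]
orientation: [179.9, -0.2, -167.2]
force: [1.3, 0.3, -1.8]
opening: 0.0201
gripper_force: 30.0
```

Call:
send_rows(deltas=[[[-0.01,0.03,0],0],[[-0.025,0.07,0],0],[[-0.04,0.115,0],0],[[-0.055,0.16,0],0],[[-0.07,0.2,0],0]])

```text
clock: 9.88
tool_pos: [0.6497, -0.0234, 0.3334]
orientation: [180.0, -0.0, -167.3]
force: [0.8, -0.4, -1.2]
opening: 0.0205
gripper_force: 30.0
```

Call:
send_rows(deltas=[[[-0.014,0.045,0],0],[[-0.027,0.085,0],0],[[-0.04,0.115,0],0],[[-0.0507,0.14,0],0],[[-0.0507,0.1468,0],0]])

```text
clock: 10.3
tool_pos: [0.6641, 0.1016, 0.3325]
orientation: [180.0, -0.1, -167.1]
force: [-0.0, 0.1, -1.4]
opening: 0.0203
gripper_force: 30.0
```

Call:
send_rows(deltas=[[[0,0,0],0],[[0,0,0],0],[[0,0,0],0],[[0,0,0],0],[[0,0,0],0]])

```text
clock: 10.72
tool_pos: [0.6638, 0.0971, 0.334]
orientation: [180.0, 0.0, -167.3]
force: [0.3, -1.5, -1.1]
opening: 0.0204
gripper_force: 30.0
```

```bash
python3 - <<'E'
from h import *
o=ctrl.get_obs(); T=o['tool_pos']; print(T,o['orientation'],o['opening'])
a=[]
for n in ('wrist','side'):
    s=ctrl.snapshot(n); save(s,n+'4'); a.append(cv2.imread(f'pics/{n}4.png'))
    for th,z in (('lug_hole',.15),('long_pin_tip',T[2]-.159),('fixed_half',.15),('moving_half',.15)):
        for d in ctrl.boxes_of(s,th)[:2]: print(n,th,d['conf'],px(d['xy']).round(1),unproj(s,px(d['xy']),z)[0].round(4))
    print(n,'expected lug',proj(s,[.651,.158,.15]),'tip',proj(s,T-[0,0,.159]))
w=cv2.resize(a[0][:300],(768,450)); q=cv2.resize(a[1][110:230,170:370],(768,461),interpolation=cv2.INTER_CUBIC)
cv2.imwrite('pics/c4.png',cv2.resize(np.vstack([w,q]),None,fx=.65,fy=.65))
E
```

```text
[0.66381057 0.09710847 0.33398274] [ 1.79997671e+02  3.97430317e-03 -1.67309936e+02] 0.020368466082519177
wrist lug_hole 0.74 [289.1 111.8] [0.5836 0.1122 0.15  ]
wrist lug_hole 0.72 [ 9.2 96.5] [ 0.6268 -0.1414  0.15  ]
wrist long_pin_tip 0.85 [252.4 230.6] [0.6963 0.1027 0.175 ]
wrist long_pin_tip 0.41 [327.2 118.4] [0.5829 0.1423 0.175 ]
wrist fixed_half 0.95 [327.6 115.9] [0.5793 0.1481 0.15  ]
wrist moving_half 0.6 [303.7 116.6] [0.5848 0.1266 0.15  ]
wrist expected lug [[316.59884655 191.00173829]] tip [[254.27295207 196.80136818]]
side lug_hole 0.93 [302.1 282.2] [0.2115 0.3204 0.15  ]
side lug_hole 0.88 [378.2 185. ] [ 0.2808 -0.0776  0.15  ]
side long_pin_tip 0.7 [232.9 126. ] [0.7656 0.0074 0.175 ]
side fixed_half 0.77 [240.3 193.2] [0.522  0.2049 0.15  ]
side fixed_half 0.44 [313.8 164.6] [ 0.4674 -0.0312  0.15  ]
side moving_half 0.96 [304.6 273.7] [0.2228 0.299  0.15  ]
side moving_half 0.71 [377.7 174.9] [ 0.3073 -0.1167  0.15  ]
side expected lug [[221.33955309 166.33152052]] tip [[233.67160052 148.92097438]]
```

View pics/c4.png

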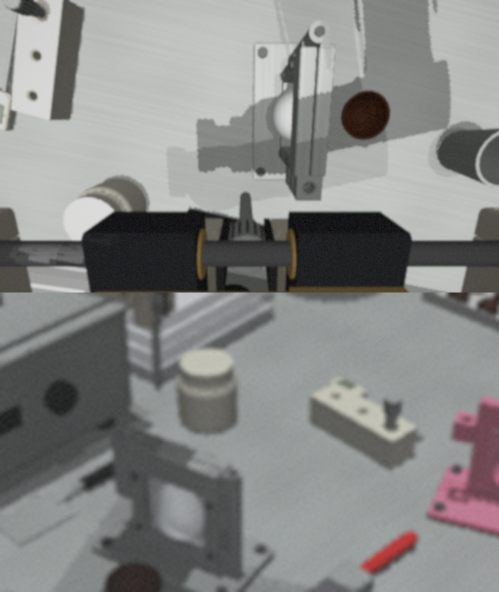

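The mould is closed. In the wrist view the lug hole is at about (316,193), as predicted, and the held pin's tip at about (252,199). I'm zooming in to refine both.

```bash
python3 - <<'E'
import cv2
a=cv2.imread('pics/wrist4.png')[160:240,230:340]
cv2.imwrite('pics/c5.png',cv2.resize(a,None,fx=7,fy=7,interpolation=cv2.INTER_CUBIC))
E
```

```text
(no output)
```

View pics/c5.png

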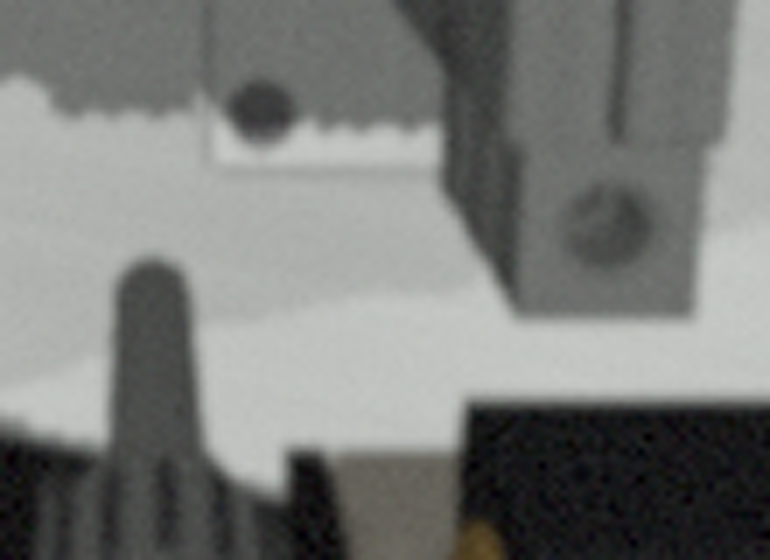

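```bash
python3 - <<'E'
from h import *
s=ctrl.snapshot('wrist'); T=ctrl.get_obs()['tool_pos']
h=unproj(s,[[316.9,192.3]],.15)[0]; t=unproj(s,[[251.7,199.1]],T[2]-.159)[0]
y=np.radians(-167.3)
for d in (h-t,h-T): print(h,t,T,'shares',(d[0]*np.cos(y)+d[1]*np.sin(y))/.8,(d[0]*np.sin(y)-d[1]*np.cos(y))/.8)
E
```

```text
[0.65212648 0.1597109  0.15      ] [0.66647225 0.0964186  0.17482306] [0.66388561 0.09824886 0.33382306] shares 0.00010028116302797287 0.08112210599094584
[0.65212648 0.1597109  0.15      ] [0.66647225 0.0964186  0.17482306] [0.66388561 0.09824886 0.33382306] shares -0.002550947132460681 0.07817942391938372
```

Call:
send_rows(deltas=[[[0,0.03,0],0],[[-0.0008,0.06,0],0],[[-0.0008,0.0803,0],0],[[-0.0008,0.0803,0.01],0],[[-0.0008,0.0803,0.018],0]])

```text
clock: 11.68
tool_pos: [0.6501, 0.1621, 0.3191]
orientation: [180.0, 0.0, -167.1]
force: [0.4, 1.6, -0.7]
opening: 0.0203
gripper_force: 30.0
```

Call:
send_rows(deltas=[[[0,0,0.004],0],[[0,0,0.008],0],[[0,0,0.012],0],[[0,0,0.016],0],[[0,0,0.02],0]])

```text
clock: 12.1
tool_pos: [0.6505, 0.1605, 0.3032]
orientation: [-180.0, 0.0, -167.3]
force: [0.3, -0.5, -0.3]
opening: 0.0204
gripper_force: 30.0
```

Call:
send_rows(deltas=[[[0,0,0.006],0],[[0,0,0.012],0],[[0,0,0.018],0],[[0,0,0.024],0],[[0,0,0.03],0]])

```text
clock: 12.52
tool_pos: [0.6503, 0.161, 0.2788]
orientation: [-180.0, -0.0, -167.2]
force: [-1.0, 0.7, -1.3]
opening: 0.0205
gripper_force: 30.0
```

Call:
send_rows(deltas=[[[0,0,0.006],0],[[0,0,0.012],0],[[0,0,0.018],0],[[0,0,0.024],0],[[0,0,0.03],0]])

```text
clock: 12.93
tool_pos: [0.6504, 0.161, 0.255]
orientation: [-180.0, 0.0, -167.2]
force: [0.3, -0.2, -0.6]
opening: 0.0203
gripper_force: 30.0
```

Call:
send_rows(deltas=[[[0,0,0.006],0],[[0,0,0.012],0],[[0,0,0.018],0],[[0,0,0.024],0],[[0,0,0.03],0]])

```text
clock: 13.35
tool_pos: [0.6507, 0.161, 0.2313]
orientation: [-180.0, 0.1, -167.2]
force: [2.8, -1.3, 0.7]
opening: 0.0205
gripper_force: 30.0
```

Call:
send_rows(deltas=[[[0,0,0.003],0],[[0,0,0.006],0],[[0,0,0.008],0],[[0,0,0.01],0],[[0,0,0.011],0]])

```text
clock: 13.77
tool_pos: [0.6508, 0.1609, 0.2231]
orientation: [-180.0, 0.1, -167.2]
force: [3.5, -3.3, 2.4]
opening: 0.0203
gripper_force: 30.0
```

Call:
send_rows(deltas=[[[0,0,0.001],0],[[0,0,0.002],0],[[0,0,0.003],0],[[0,0,0.004],0],[[0,0,0.004],0]])

```text
clock: 14.18
tool_pos: [0.651, 0.161, 0.2217]
orientation: [-180.0, 0.2, -167.2]
force: [0.8, -3.2, 12.2]
opening: 0.0205
gripper_force: 30.0
```

The collar is seated (12 N reaction at the home height). I release, rise, and move to the rails.

Call:
send_rows(deltas=[[[0,0,-0.002],0],[[0,0,-0.002],0],[[0,0,-0.002],0],[[0,0,-0.002],0],[[0,0,-0.002],0]], gripper=0.8)

```text
clock: 14.6
tool_pos: [0.6498, 0.1611, 0.2203]
orientation: [180.0, -0.1, -167.2]
force: [0.5, -0.1, 0.5]
opening: 0.0481
gripper_force: 0.0
```

Call:
send_rows(deltas=[[[0,0,-0.005],0],[[0,0,-0.02],0],[[0,0,-0.045],0],[[0,0,-0.07],0],[[0,0,-0.09],0]])

```text
clock: 15.02
tool_pos: [0.6507, 0.1611, 0.2957]
orientation: [-180.0, 0.1, -167.2]
force: [0.5, -0.2, -0.5]
opening: 0.07
gripper_force: 0.0
```

Call:
send_rows(deltas=[[[0.02,0,0],0],[[0.045,0,0],0],[[0.07,0,0],0],[[0.09,0,0],0],[[0.09,0,0],0]])

```text
clock: 15.43
tool_pos: [0.578, 0.1445, 0.2949]
orientation: [180.0, 0.1, -167.2]
force: [-0.5, -0.1, 0.8]
opening: 0.0701
gripper_force: 0.0
```

```bash
python3 - <<'E'
from h import *
o=ctrl.get_obs(); T=o['tool_pos']; print(T,o['orientation'],o['opening'])
a=[]
for n in ('wrist','side'):
    s=ctrl.snapshot(n); save(s,n+'6'); a.append(cv2.imread(f'pics/{n}6.png'))
    print(n,proj(s,[[.651,.160,.186],[.651,.16,.15],[T[0],T[1],.15],[.511,.127,.15]]).round())
q=cv2.resize(a[1][110:230,170:350],(512,341),interpolation=cv2.INTER_CUBIC)
cv2.imwrite('pics/c6.png',cv2.resize(np.vstack([a[0],q]),None,fx=.82,fy=.82))
E
```

```text
[0.57797578 0.14449415 0.29490243] [ 1.79951651e+02  6.41549668e-02 -1.67225853e+02] 0.07009549726184403
wrist [[253. 302.]
 [253. 278.]
 [254. 201.]
 [252. 118.]]
side [[220. 156.]
 [221. 167.]
 [242. 175.]
 [264. 182.]]
```

View pics/c6.png

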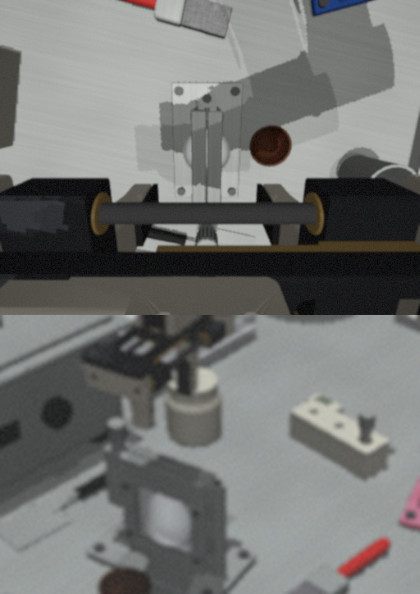

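The wrist view shows a narrow seam at column 252, centred under the gripper. The side view shows the pin's knob standing on the top lug at about (220,157). I descend and squeeze.

Call:
send_rows(deltas=[[[0,0,0.03],0],[[0,0,0.065],0],[[0,0,0.1],0],[[0,0,0.13],0],[[0,0,0.141],0]])

```text
clock: 15.95
tool_pos: [0.5793, 0.1446, 0.1768]
orientation: [-179.9, -0.3, -167.3]
force: [-1.7, -1.1, -0.5]
opening: 0.07
gripper_force: 0.0
```

Call:
send_rows(deltas=[[[0,0,0],0],[[0,0,0],0],[[0,0,0],0],[[0,0,0],0],[[0,0,0],0]], gripper=0)

```text
clock: 16.37
tool_pos: [0.5807, 0.1454, 0.1817]
orientation: [180.0, 0.1, -167.2]
force: [-0.6, 0.3, -0.1]
opening: 0.0423
gripper_force: 0.0
```

Call:
send_rows(deltas=[[[0,0,0],0],[[0,0,0],0],[[0,0,0],0],[[0,0,0],0],[[0,0,0],0]])

```text
clock: 16.78
tool_pos: [0.5806, 0.1444, 0.1812]
orientation: [-180.0, 0.1, -167.2]
force: [1.8, -5.3, 3.6]
opening: 0.0319
gripper_force: 30.0
```

Call:
send_rows(deltas=[[[0,0,0],0],[[0,0,0],0],[[0,0,0],0],[[0,0,0],0],[[0,0,0],0]])

```text
clock: 17.2
tool_pos: [0.5806, 0.1444, 0.1812]
orientation: [-180.0, 0.1, -167.2]
force: [1.5, -5.0, 4.1]
opening: 0.0316
gripper_force: 30.0
```

```bash
python3 - <<'E'
from h import *
s=ctrl.snapshot('side'); print(proj(s,[[.651,.160,.174],[.651,.160,.186]]).round(1))
for d in ctrl.boxes_of(s,'long_pin_knob')[:2]: print(d['conf'],px(d['xy']))
cv2.imwrite('pics/c7.png',cv2.resize(cv2.cvtColor(s['color'],cv2.COLOR_RGB2BGR)[120:240,170:310],None,fx=4,fy=4,interpolation=cv2.INTER_CUBIC))
E
```

```text
[[220.3 159.6]
 [220.  156. ]]
0.57 [217.9072 156.5952]
```

View pics/c7.png

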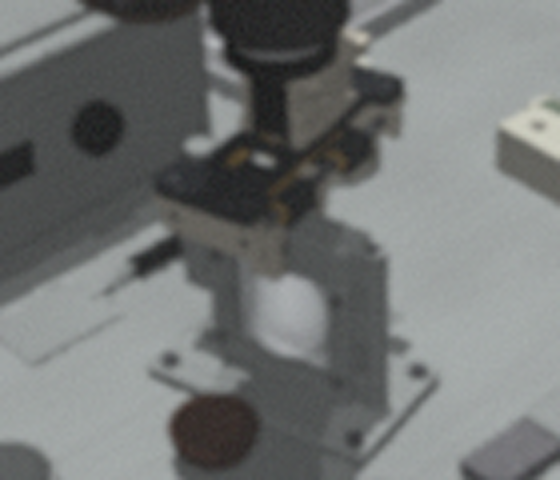

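The fingers hold the rails at a 32 mm opening and 30 N, with the near finger on the fixed half at about (235,185). The gripper hides the pin, which was last seen seated.

```bash
python3 -c "
from plant import ctrl
print(ctrl.close_job())"
```

```text
the job is handed in; nothing more can be done
None
```

The mould is closed and the long pin is pushed in until its collar sat on the top lug; I handed the job in at about 17 s with the fingers still squeezing both halves at 30 N (the pin was hidden by the gripper in the final picture, but the one just before the squeeze showed it seated).

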